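Start the kettle and hold up the fullest drinking-chocolate tin

ROBOT

A 6-joint arm with a two-finger parallel gripper is mounted at the origin on the work surface. World frame = base frame: x ahead of the robot, y to its left, z up, the work surface at z = 0. Lengths are in m, angles in degrees, forces in N, time in s.
With the tool pointing down it reaches from about 0.4 to 0.825 m from the base axis. Payload 7 kg.
Tool frame: the origin (TCP) lies midway between the tips of the shut fingers; the grasp point (between the pads) lies ctrl.tcp_to_grasp behind it (ctrl.tcp_to_grasp is the distance from the TCP to the grasp point, in m); y points along the fingers, z is the direction in which the jaws open and shut, and the axes are right-handed (so a half turn about y gives the same grasp; the last joint's range is limited). The gripper opens to 88 mm and grips with 3 to 60 N. Pads are 19 mm wide; open, the fingers measure 130 mm over their backs; the gripper's body (78 mm by 193 mm) begins 47 mm behind the grasp point.
Start: joints at [-58.436, 20.546, 0.682, 0, -70.136, -16.507], TCP at [0.175, -0.652, 0.189] pointing down, gripper open.
Joint ranges: [-176.03, 176.03], [-82.01, 121.73], [-58.28, 71.71], [-173.87, 95.51], [-174.79, -0.11], [-173.66, 173.66]. Speed limits (degrees/s): [136.94, 136.94, 172.46, 180, 180, 180].

INTERFACE

Orientations are given as [roll, pitch, yaw] about the fixed x, y, z axes, in that order (R = Rz(yaw) Ry(pitch) Rx(roll)).
In Python, from plant import ctrl, snapshot, silhouettes gives the robot as it stands.
- The arm moves only by the shell command python3 -m pendant 'ROWS'. ROWS is JSON, a list that holds one entry, the list of rows, each a list of 7 numbers: the shift along the tool's x, y, z in cm, then the turn, a rotation vector about the tool's x, y, z in degrees, then the opening, from 0 (shut) to 1 (fully open). In form: [[[x, y, z, rx, ry, rz, hand], ...]]. A call has 1 to 12 rows; each row shifts and turns the commanded pose from where the row before left it, along the tool's axes as they then stand; what a row does not reach is not made up. A row lasts 1/12 s, in which the tool goes at most 41.7 mm and 7.16 degrees, less where a joint would pass 70% of its speed; a pose out of reach is approached as far as the arm can. A call with a gripper value outside its range is refused whole. The fingers move at their own pace and stop on an object; the grip force is fixed at half the most. Time passes only in rows, so rows that do not move let the fingers close. It gives the time, the measured TCP pose, the force and the opening at its end, in the units of the state.
- ctrl.get_obs(): the state, without advancing time (a new reading comes with each control period).
- snapshot(name): name is "scene" or "top" or "wrist"; returns a dict with "image" (420x560x3 uint8, red, green, blue), "camera_matrix" (3x3 intrinsics, pixels), "eye" and "orientation" of the camera in the world; the wrist camera has in their place "mount" (4x4, takes a point from camera to tool coordinates, whose origin is the TCP and whose axes are the tool frame's). Camera axes: x right, y down, z forward; pixel columns grow to the right and rows downward; lengths in m; the calibration is good to about 2 mm. A picture is of the moment at which its call begins: read the wrist's pose just before it. There is no depth.
- ctrl.close_job(): hands the job in, once; it reports no verdict.
Trained networks look in a picture, given as the dict that the camera call returned (one of the last four; its "shot" number tells which), for a name from the list of things; names that differ only in an ending like _2 or _b are one class to them, and where a whole thing is asked for, a point or a joint stands for the part that bears it (a point fixed in the world has none). Each returns a list of dicts, best first, with "confidence" (0 to 1); they miss things now and then, are a little off and sometimes report something else, mostly with a low value. They report only what shows in the picture. A call takes as long as a camera call. They do not tell look-alikes from the thing itself.
- silhouettes(picture, thing): "mask" (420x560 bool, what is visible of it) and "bbox" ([left, top, width, height] in pixels, round what is visible of it).
The state is a dict: "clock": time; "joint_pos": joint angles; "qvel": joint speeds; "tau": joint torques, N m; "tool_pos": TCP position; "orientation": TCP orientation; "force": force on the tool from outside, world axes, zero at the start; "moment": the same for the moment, N m; "opening": finger opening in m.
Only numpy, scipy, OpenCV 4.12 (cv2) and the standard library are available. Lean on these libraries where they do the work, as an engineer would, in place of code of your own. Each camera call takes 0.05 s, during which the arm holds its last target.

TASK

Get a hot chocolate going at the desk: on the kettle's base press the round power key, then the square temperature key, then the long start key, one at a time. Then, starting with the tin nearest the kettle and working along the row, heft each of the three identical tins in turn by lifting it a few centimetres straight up from its place on the tray, setting each back down gently and upright where it stood unless it turns out to be your pick. Finish while still holding the heaviest tin up, upright and still, at least 10 cm above where it stood, with the other two standing in their places; leave the kettle, mug and pencil pot alone.

Things in the scene. Friction and masses are not known exactly. Their poses are not given: they have to be found in the camera images.
- tin_a_mid (a point): one of three outwardly identical closed tins: rigid upright plain metal cylinder 62 mm in diameter, 112 mm tall, with a pale paper band and a lid of the same diameter; 0.1 to 0.5 kg, the heaviest at least 0.15 kg above either other; a grip of 25 N is fine; name and place say nothing of the contents. This point: on its axis, half-way up (56 mm above its underside); z is its axis
- tin_b_mid (a point): one of three outwardly identical closed tins: rigid upright plain metal cylinder 62 mm in diameter, 112 mm tall, with a pale paper band and a lid of the same diameter; 0.1 to 0.5 kg, the heaviest at least 0.15 kg above either other; a grip of 25 N is fine; name and place say nothing of the contents. This point: on its axis, half-way up (56 mm above its underside); z is its axis
- tin_c_mid (a point): one of three outwardly identical closed tins: rigid upright plain metal cylinder 62 mm in diameter, 112 mm tall, with a pale paper band and a lid of the same diameter; 0.1 to 0.5 kg, the heaviest at least 0.15 kg above either other; a grip of 25 N is fine; name and place say nothing of the contents. This point: on its axis, half-way up (56 mm above its underside); z is its axis
- place_1 (a point): place of the first tin on the tray, the end place nearest the kettle: point on the tray's inner floor, 6 mm above the desk. The tins start within 5 mm of the three places, one on each. Axes of the tray (y runs along the row, away from the kettle; z up)
- place_2 (a point): place of the middle tin on the tray's floor, 110 mm along the row from place_1; same axes
- place_3 (a point): place of the last tin on the tray's floor, the end farthest from the kettle, 220 mm along the row from place_1; same axes
- tray: low open pale wooden tray 130 x 340 x 18 mm (x, y, z), floor and walls 6 mm thick, fixed to the desk; origin at the centre of its underside, y along the row of tins, away from the kettle
- kettle_base: black power base of the electric kettle, 170 x 290 mm and 24 mm high (x, y, z), fixed to the desk; origin at the centre of its underside. The kettle stands on its -y half (centre at y = -62 mm); the key panel is on its +y half, towards the tins, with the keys in a row along x at y = 95 mm: power at x = -45, temperature at 0, start at 45 mm
- key_power (a joint): the round power key, 20 mm in diameter, nearest the robot of the three keys on the panel of the kettle base; spring key: 0 = up, 0.005 = fully down (m); moves straight down; needs about 1.5 N to start and 4.5 N to bottom; springs back when let go; counts as pressed beyond 0.0035 for a tenth of a second
- key_power_top (a point): centre of the top face of that key, 32 mm above the desk when up; x and y axes are those of the kettle base
- key_temp (a joint): the square temperature key, 21 mm wide, in the middle of the three keys on the panel of the kettle base; spring key: 0 = up, 0.005 = fully down (m); moves straight down; needs about 1.5 N to start and 4.5 N to bottom; springs back when let go; counts as pressed beyond 0.0035 for a tenth of a second
- key_temp_top (a point): centre of the top face of that key, 32 mm above the desk when up; x and y axes are those of the kettle base
- key_start (a joint): the long start key, 22 by 40 mm, its length across the row, farthest from the robot of the three keys on the panel of the kettle base; spring key: 0 = up, 0.005 = fully down (m); moves straight down; needs about 1.5 N to start and 4.5 N to bottom; springs back when let go; counts as pressed beyond 0.0035 for a tenth of a second
- key_start_top (a point): centre of the top face of that key, 32 mm above the desk when up; x and y axes are those of the kettle base
- kettle: steel electric kettle, 128 mm in diameter and 190 mm high, loose on its base, black handle reaching 112 mm from its axis on the side away from the robot, beak towards the robot; origin at the centre of its underside; leave it alone
- mug_mid (a point): white mug, 80 mm in diameter, 92 mm high, standing beyond the tray; point on its axis half-way up; leave it alone
- pencil_pot_mid (a point): dark round pencil pot, 80 mm in diameter, 100 mm high, with pencils reaching 180 mm above the desk; standing beyond the key panel, on the side away from the robot; point on its axis 50 mm up; leave it alone
Mind the look-alikes: they are no part of the job. Leave any pink or purple look-alike of the part that bears tin_b_mid alone.

How it is judged:
By the outcome, as a careful person would: the job done as asked, in the order asked, and still so for the second after the job is handed in, while the arm keeps its last pose, push and grip.
It also fails if it takes over 72 s, if anything falls off the work surface, if the arm or the gripper's body presses on something with over 40 N, if the wrist force passes 120 N, or if a joint passes its speed limit or range.

## Working session

There is one attempt and no reset: what is moved stays moved. The work goes in short steps, Python scripts to look and compute and a shell command to move; the robot and the scene stay as the last step left them, time stands still between calls to the robot, and variables do not carry over. Pictures are saved under pics/ and viewed, and the job is handed in when it is done.

```bash
mkdir -p pics; ls
cat > h.py <<'E'
import numpy as np, cv2
from plant import ctrl, snapshot, silhouettes
def save(p,n): cv2.imwrite('pics/'+n,p['image'][:,:,::-1])
E
python3 - <<'E'
from h import *
o=ctrl.get_obs(); print(o, ctrl.tcp_to_grasp)
for n in ['scene','top']:
    p=snapshot(n); save(p,n+'0.png'); print(n,p['camera_matrix'],p['eye'],p['orientation'])
    for t in ['tin_a_mid','key_power','key_temp','key_start','kettle','mug_mid','pencil_pot_mid','tray','kettle_base']:
        for r in silhouettes(p,t): print(t,round(r['confidence'],2),r['bbox'])
E
```

```text
pics
{'clock': 0.0, 'joint_pos': array([-5.84350555e+01,  2.05905658e+01,  6.34073280e-01, -2.09239806e-02,
       -7.01342717e+01, -1.65078147e+01]), 'qvel': array([-0.06163192, -0.11826212, -0.05411081, -0.05432405,  0.01742083,
        0.09249464]), 'tau': array([ 1.60618525e-03, -5.82715952e+01,  2.93046838e+01,  6.99696645e+00,
        6.85940424e-03, -1.86377606e-04]), 'tool_pos': array([ 0.17519973, -0.65130588,  0.18783228]), 'orientation': array([-8.99073875e+01,  6.93374748e-03,  1.50500096e+01]), 'force': array([ 0.63453103, -0.08740951,  0.39493939]), 'moment': array([-0.04844565,  0.02543016,  0.01060604]), 'opening': 0.08725101941706251} 0.0188
scene [[524.17888186   0.         282.83219167]
 [  0.         524.17888186 212.54860747]
 [  0.           0.           1.        ]] [1.42881505 0.65096602 1.07311486] [-1.35197876e+02 -2.22721221e-02  1.28396675e+02]
tin_a_mid 0.66 [297.3, 191.3, 20.3, 39.9]
key_temp 0.48 [241.3, 160.3, 11.9, 5.0]
key_temp 0.23 [329.5, 204.5, 27.0, 44.7]
key_start 0.57 [232.8, 164.8, 13.4, 10.5]
kettle 0.95 [176.5, 90.9, 53.1, 66.0]
mug_mid 0.71
[... 299 characters left out ...]
81.77459714   0.         279.74541453]
 [  0.         481.77459714 207.25004813]
 [  0.           0.           1.        ]] [0.49390176 0.03970322 1.27614869] [-172.6940923     0.47052815  -90.54083633]
tin_a_mid 0.68 [258.8, 215.7, 24.9, 29.1]
tin_a_mid 0.36 [169.8, 229.6, 29.9, 27.0]
tin_a_mid 0.32 [375.0, 238.7, 17.3, 9.8]
key_power 0.4 [383.4, 273.8, 6.6, 6.1]
key_temp 0.58 [380.2, 255.4, 3.8, 7.3]
kettle 0.89 [418.2, 207.2, 73.3, 86.5]
mug_mid 0.74 [222.8, 146.2, 43.9, 37.0]
pencil_pot_mid 0.75 [316.7, 125.0, 39.2, 48.3]
pencil_pot_mid 0.57 [165.0, 210.1, 132.5, 65.7]
tray 0.86 [166.8, 207.7, 129.5, 66.0]
tray 0.66 [169.0, 231.3, 30.7, 27.1]
kettle_base 0.88 [361.1, 120.8, 111.0, 175.7]
```

View pics/scene0.png

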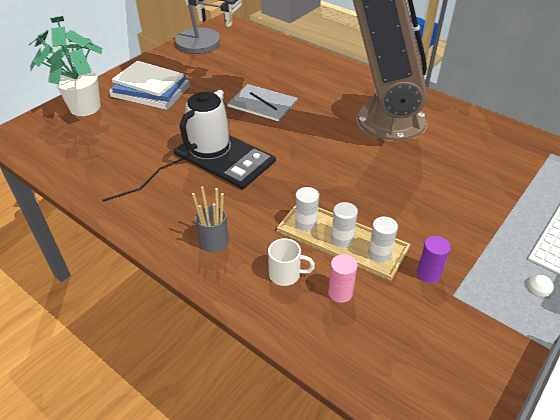

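View pics/top0.png

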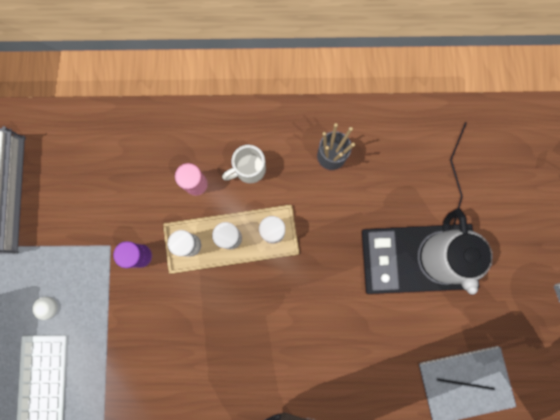

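```bash
python3 -c "
import cv2
a=cv2.imread('pics/top0.png')
cv2.imwrite('pics/top0z.png',cv2.resize(a[120:320,140:500],None,fx=2.2,fy=2.2,interpolation=2))
a=cv2.imread('pics/scene0.png')
cv2.imwrite('pics/scene0z.png',cv2.resize(a[80:300,150:430],None,fx=2.7,fy=2.7,interpolation=2))"
```

```text
(no output)
```

View pics/top0z.png

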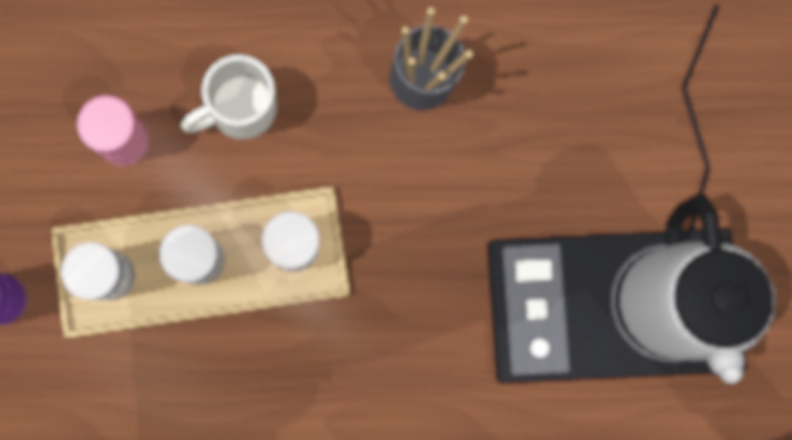

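View pics/scene0z.png

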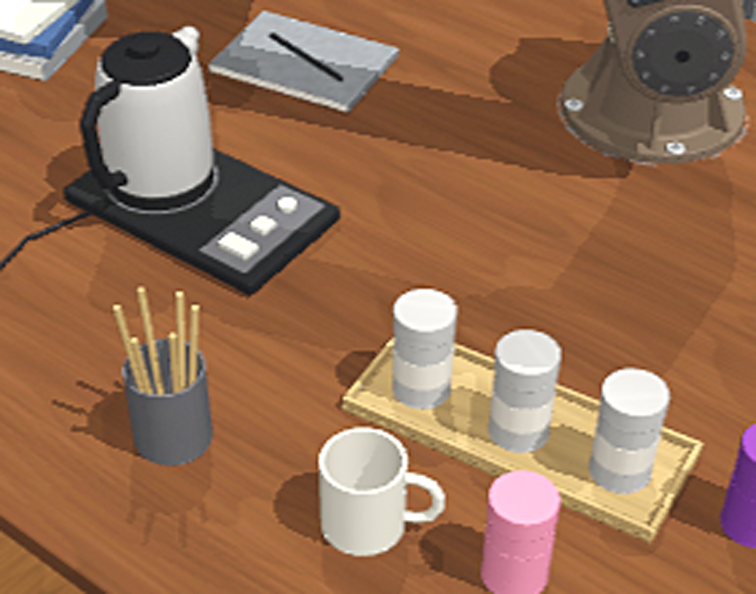

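Candidates for the tins: in the top picture the white lids at (272,230), (226,236) and (182,243), the tray tins. Look-alikes are pink at (190,178) and purple at (128,255), and the mug is at (248,163). I choose the three plain tins in the tray. The keys are round (385,278), square (384,260) and long (383,243).

```bash
cat >> h.py <<'E'
from scipy.spatial.transform import Rotation as Ro
def cam(p):
    if 'mount' in p:
        return None
    return Ro.from_euler('xyz',p['orientation'],degrees=True).as_matrix(), np.array(p['eye'])
def ray(p,uv,z,Re=None):
    R,e=Re or cam(p); d=R@np.linalg.inv(p['camera_matrix'])@[uv[0],uv[1],1.]
    return e+d*(z-e[2])/d[2]
def proj(p,X,Re=None):
    R,e=Re or cam(p); c=p['camera_matrix']@(R.T@(np.array(X)-e)); return c[:2]/c[2]
def wristcam(p,o):
    T=Ro.from_euler('xyz',o['orientation'],degrees=True).as_matrix(); M=np.array(p['mount'])
    return T@M[:3,:3], T@M[:3,3]+o['tool_pos']
E
python3 - <<'E'
from h import *
p=snapshot('top'); im=p['image']; hsv=cv2.cvtColor(im,cv2.COLOR_RGB2HSV)
m=((hsv[:,:,1]<40)&(hsv[:,:,2]>195)).astype(np.uint8)
n,l,s,c=cv2.connectedComponentsWithStats(m)
for i in range(1,n):
    if s[i,4]>15 and 150<c[i,0]<410 and 130<c[i,1]<300: print(c[i].round(1),s[i])
K=[(385.5,278.2),(384.1,260.5),(382.7,243.2)]
T=[(271.8,229.1),(225.5,235.5),(181.4,243.2)]
ps=snapshot('scene')
for u in K: X=ray(p,u,.032); print('key',X.round(4),'scene',proj(ps,X).round(1))
for u in T: X=ray(p,u,.118); print('tin',X.round(4),'scene lid',proj(ps,X).round(1), proj(p,[X[0],X[1],.006]).round(1))
E
```

```text
[246.5 164.4] [223 145  41  33 460]
[244.3 161.2] [238 156  14  12 101]
[271.5 228.6] [259 216  26  27 541]
[224.7 234.4] [213 222  25  27 510]
[180.  242.6] [167 230  26  26 531]
[382.3 242.3] [375 238  16  10 140]
[383.6 260.1] [380 256   9   9  71]
[384.8 277.6] [381 274   9   8  55]
key [ 0.4682 -0.2196  0.032 ] scene [255.5 154. ]
key [ 0.5131 -0.2177  0.032 ] scene [246.5 161.4]
key [ 0.5574 -0.2158  0.032 ] scene [237.5 169. ]
tin [0.5896 0.0675 0.118 ] scene lid [306.7 193.5] [272.8 232.6]
tin [0.5753 0.1791 0.118 ] scene lid [344.7 208.9] [230.6 238.4]
tin [0.5578 0.2851 0.118 ] scene lid [383.7 223.5] [190.4 245.5]
```

```bash
python3 -m pendant '[[[0,-3,0,0,-7,0,0],[0,-3,0,0,-7,0,0],[0,-3,0,0,-7,0,0],[0,-2,0,0,-7,0,0],[0,0,0,0,-7,0,0],[0,0,0,0,-7,0,0],[0,0,0,0,-7,0,0],[0,0,0,0,-7,0,0],[0,0,0,0,-7,0,0],[0,0,0,0,-7,0,0],[0,0,0,0,-7,0,0]]]'
cat > go.py <<'E'
import sys
from h import *
# distance to target in tool axes, cm
o=ctrl.get_obs(); R=Ro.from_euler('xyz',o['orientation'],degrees=True).as_matrix()
t=np.array([float(a) for a in sys.argv[1:4]])
print('t',round(o['clock'],2),'pos',o['tool_pos'].round(4),'ori',o['orientation'].round(2),'F',o['force'].round(2),'open',round(o['opening'],4))
print('tool cm',((R.T@(t-o['tool_pos']))*100).round(2))
E
python3 go.py .505 -.195 .30
```

```text
clock: 2.02
tool_pos: [0.1753, -0.6518, 0.2988]
orientation: [-90.0, 0.0, 92.4]
force: [0.3, -0.5, -1.1]
opening: 0.0194
t 2.02 pos [ 0.1753 -0.6518  0.2988] ori [-90.    0.   92.4] F [ 0.3  -0.55 -1.09] open 0.0194
tool cm [ 44.26  -0.12 -34.86]
```

```bash
python3 -m pendant '[[[3,0,-2.4,0,0,0,0],[3,0,-2.4,0,0,0,0],[3,0,-2.4,0,0,0,0],[3,0,-2.4,0,0,0,0],[3,0,-2.4,0,0,0,0],[3,0,-2.4,0,0,0,0],[3,0,-2.4,0,0,0,0],[3,0,-2.4,0,0,0,0],[3,0,-2.4,0,0,0,0],[3,0,-2.4,0,0,0,0],[3,0,-2.4,0,0,0,0],[3,0,-2.4,0,0,0,0]]]'
python3 -m pendant '[[[3,0,-2.4,0,0,0,0],[3,0,-2.4,0,0,0,0],[2.2,0,-1.2,0,0,0,0],[0,0,0,0,0,0,0]]]'
python3 go.py .505 -.195 .30
python3 - <<'E'
from h import *
o=ctrl.get_obs(); p=snapshot('wrist'); save(p,'w1.png')
print(np.array(p['mount']).round(3))
Re=wristcam(p,o)
for X in [(.468,-.2196,.032),(.5131,-.2177,.032),(.5574,-.2158,.032)]: print(proj(p,X,Re).round(1))
im=p['image']; hsv=cv2.cvtColor(im,cv2.COLOR_RGB2HSV)
m=((hsv[:,:,1]<40)&(hsv[:,:,2]>195)).astype(np.uint8)
n,l,s,c=cv2.connectedComponentsWithStats(m)
for i in range(1,n):
    if s[i,4]>60: print(c[i].round(1),s[i],ray(p,c[i],.032,Re).round(4))
E
```

```text
clock: 3.02
tool_pos: [0.451, -0.28, 0.2992]
orientation: [-90.0, 0.0, 92.1]
force: [0.9, -1.4, 0.6]
opening: 0.0007
clock: 3.35
tool_pos: [0.5092, -0.1941, 0.2984]
orientation: [-90.0, -0.0, 92.3]
force: [-0.3, -0.9, -0.5]
opening: 0.0002
t 3.35 pos [ 0.5092 -0.1941  0.2984] ori [-9.000e+01 -3.000e-02  9.226e+01] F [-0.26 -0.9  -0.46] open 0.0002
tool cm [-0.07 -0.16  0.42]
[[-0.001  0.963  0.27  -0.073]
 [-0.    -0.27   0.963 -0.196]
 [ 1.     0.001  0.    -0.   ]
 [ 0.     0.     0.     1.   ]]
[310.2 143.9]
[275.7 144. ]
[241.8 144. ]
[275.8  21.4] [215   0 116  36 364] [ 0.5186 -0.3629  0.032 ]
[497.2  53.9] [ 476    0   70   85 2355] [ 0.2464 -0.338   0.032 ]
[543.   31.8] [531  14  29  30 216] [ 0.1965 -0.3647  0.032 ]
[541.2  59.7] [530  51  22  16 113] [ 0.191  -0.3336  0.032 ]
[279.   64.6] [261  60  39   8  66] [ 0.5128 -0.3148  0.032 ]
[274.4 143.6] [ 219  119  112   50 5307] [ 0.5149 -0.2181  0.032 ]
[523.  325.4] [517 309  16  33  76] [0.1266 0.0403 0.032 ]
[111.1 333.4] [ 91 326  37  14 408] [0.7537 0.0801 0.032 ]
[194.3 405.5] [    0   391   387    29 10729] [0.6296 0.212  0.032 ]
```

View pics/w1.png

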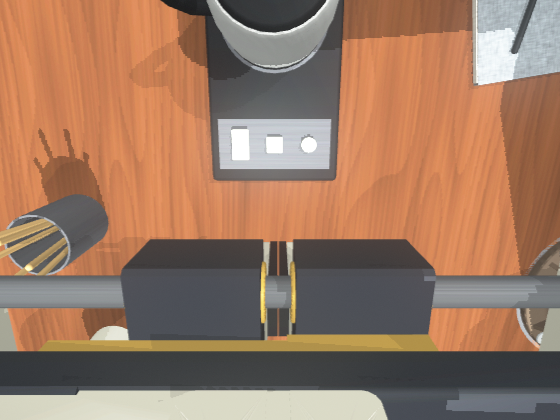

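```bash
python3 go.py .4695 -.2193 .045
```

```text
t 3.4 pos [ 0.5082 -0.1956  0.2986] ori [-8.999e+01 -1.000e-02  9.225e+01] F [-0.23 -0.55 -1.16] open 0.0007
tool cm [-2.22 25.36  3.96]
```

```bash
python3 -m pendant '[[[-0.7,3.6,1.3,0,0,0,0],[-0.7,3.6,1.3,0,0,0,0],[-0.7,3.6,1.25,0,0,0,0],[0,3.6,0,0,0,0,0],[0,3.6,0,0,0,0,0],[0,3,0,0,0,0,0],[0,2,0,0,0,0,0],[0,1,0,0,0,0,0],[0,0,0,0,0,0,0],[0,0,0,0,0,0,0]]]'
python3 go.py .4695 -.2193 .045
python3 - <<'E'
from h import *
for n in ['wrist','scene']:
    p=snapshot(n); save(p,n+'2.png')
a=p['image'][60:240,150:330]; cv2.imwrite('pics/scene2z.png',cv2.resize(a[:,:,::-1],None,fx=3.3,fy=3.3,interpolation=2))
E
```

```text
clock: 4.23
tool_pos: [0.4698, -0.2206, 0.0594]
orientation: [-90.0, 0.0, 92.0]
force: [0.6, 0.2, 0.0]
opening: 0.0
t 4.23 pos [ 0.4698 -0.2206  0.0594] ori [-9.001e+01  3.000e-02  9.205e+01] F [0.56 0.23 0.02] open 0.0
tool cm [0.13 1.44 0.02]
```

View pics/scene2z.png

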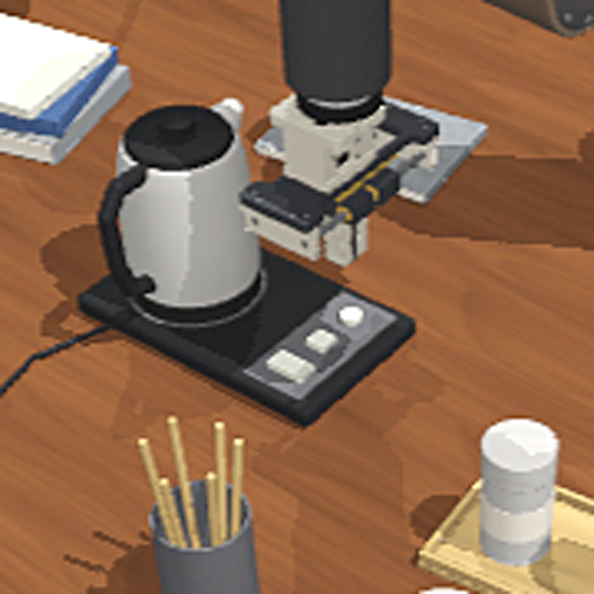

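View pics/wrist2.png

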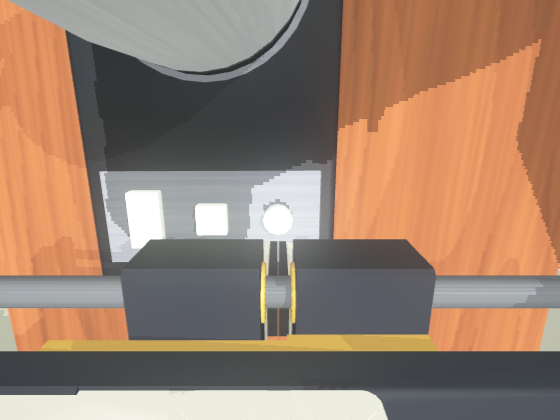

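Run:
```python
from h import *
o=ctrl.get_obs(); print(o['tool_pos'],o['joint_pos'].round(2))
p=snapshot('scene'); c=proj(p,o['tool_pos']); print(c,(c-[150,60])*3.3, (proj(p,[.4695,-.2193,.032])-[150,60])*3.3)
o=ctrl.get_obs();p=snapshot('wrist'); Re=wristcam(p,o); print(proj(p,[.4695,-.2193,.032],Re),proj(p,[.5147,-.2175,.032],Re),proj(p,o['tool_pos'],Re))
```

```text
[ 0.47072562 -0.22042134  0.06038175] [-3.420e+00  1.306e+01 -2.868e+01  3.000e-02 -4.810e+01  5.460e+00]
[254.43468633 147.16618762] [344.6344649  287.64841914] [347.49769744 311.08571763]
[280.10983592 218.90396909] [213.00351071 218.99427984] [278.1773479  232.18014757]
```

Run:
```python
from h import *
p=snapshot('scene');a=p['image'][100:180,210:300]; cv2.imwrite('pics/s3.png',cv2.resize(a[:,:,::-1],None,fx=7,fy=7,interpolation=1))
o=ctrl.get_obs(); print((proj(p,o['tool_pos'])-[210,100])*7)
p=snapshot('top');a=p['image'][200:310,330:440]; cv2.imwrite('pics/t3.png',cv2.resize(a[:,:,::-1],None,fx=5,fy=5,interpolation=1))
print((proj(p,o['tool_pos'])-[330,200])*5)
```

```text
[311.97935609 330.58714266]
[290.1294598  387.50445593]
```

View pics/s3.png

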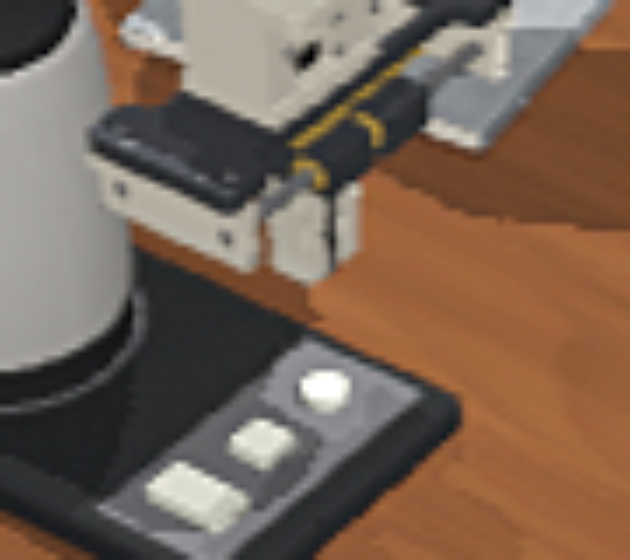

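Run:
```python
from h import *
o=ctrl.get_obs();p=snapshot('wrist'); M=np.array(p['mount']); K=p['camera_matrix']
for y in [0,-.01,-.02,-.03,-.04]:
  for x in [-.0095,.0095]:
    c=K@(M[:3,:3].T@(np.array([x,y,0])-M[:3,3])); print(x,y,(c[:2]/c[2]).round(0))
ps=snapshot('scene'); R=Ro.from_euler('xyz',o['orientation'],degrees=True).as_matrix()
for y in [0,-.02,-.04]:
  for x in [-.0095,.0095]:print(x,y,((proj(ps,o['tool_pos']+R@[x,y,0])-[210,100])*7).round())
a=p['image'][220:350,200:360]; cv2.imwrite('pics/w3.png',cv2.resize(a[:,:,::-1],None,fx=4.5,fy=4.5,interpolation=1))
```

```text
-0.0095 0 [278. 217.]
0.0095 0 [278. 247.]
-0.0095 -0.01 [278. 222.]
0.0095 -0.01 [278. 254.]
-0.0095 -0.02 [278. 229.]
0.0095 -0.02 [278. 261.]
-0.0095 -0.03 [278. 235.]
0.0095 -0.03 [278. 270.]
-0.0095 -0.04 [278. 243.]
0.0095 -0.04 [278. 279.]
-0.0095 0 [296. 323.]
0.0095 0 [329. 339.]
-0.0095 -0.02 [294. 287.]
0.0095 -0.02 [328. 303.]
-0.0095 -0.04 [292. 250.]
0.0095 -0.04 [326. 266.]
```

View pics/w3.png

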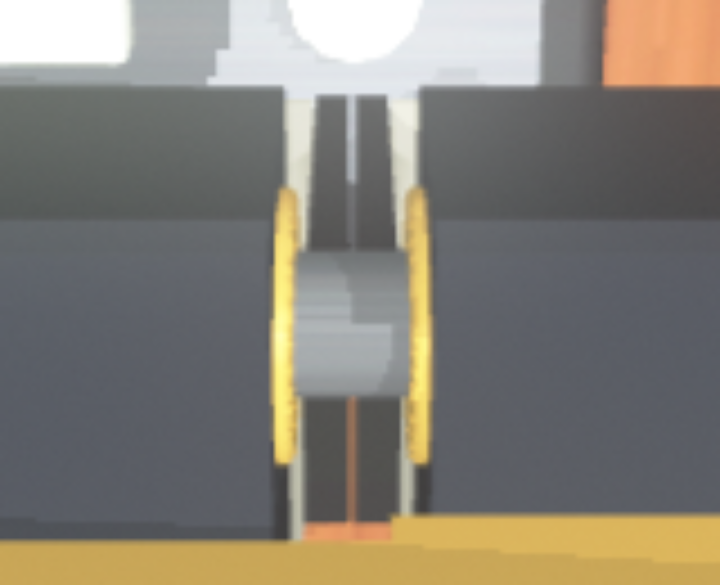

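View pics/t3.png

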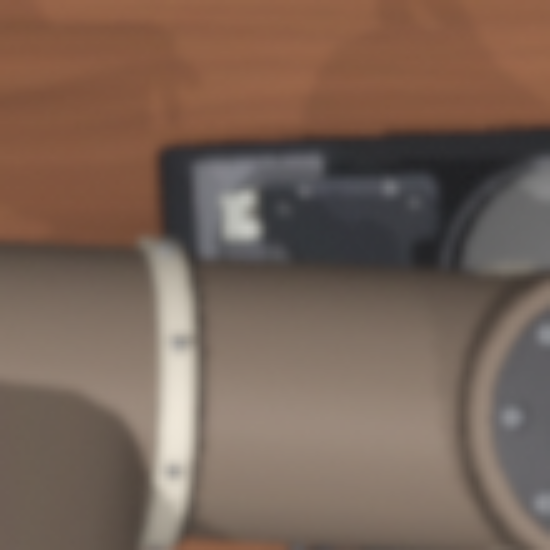

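```bash
python3 -m pendant '[[[0.1,0.8,0.1,0,0,0,0],[0,0.8,0,0,0,0,0],[0,0.6,0,0,0,0,0],[0,0,0,0,0,0,0],[0,0,0,0,0,0,0]]]'
python3 -m pendant '[[[0,0.3,0,0,0,0,0],[0,0.2,0,0,0,0,0],[0,0.2,0,0,0,0,0],[0,0,0,0,0,0,0],[0,0,0,0,0,0,0]]]'
```

```text
clock: 5.05
tool_pos: [0.4679, -0.219, 0.0359]
orientation: [-89.9, -0.0, 92.1]
force: [-0.1, -0.0, 0.6]
opening: 0.0003
clock: 5.47
tool_pos: [0.4684, -0.219, 0.0297]
orientation: [-90.0, 0.0, 92.1]
force: [0.5, 0.3, -0.7]
opening: 0.0004
```

Run:
```python
from h import *
p=snapshot('scene');a=p['image'][100:180,210:300]; cv2.imwrite('pics/s4.png',cv2.resize(a[:,:,::-1],None,fx=7,fy=7,interpolation=1))
p=snapshot('wrist');save(p,'w4.png')
```

```text
(no output)
```

View pics/s4.png

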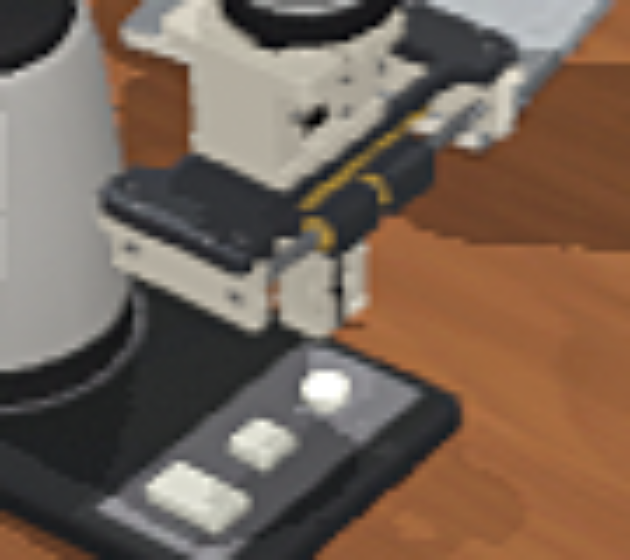

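View pics/w4.png

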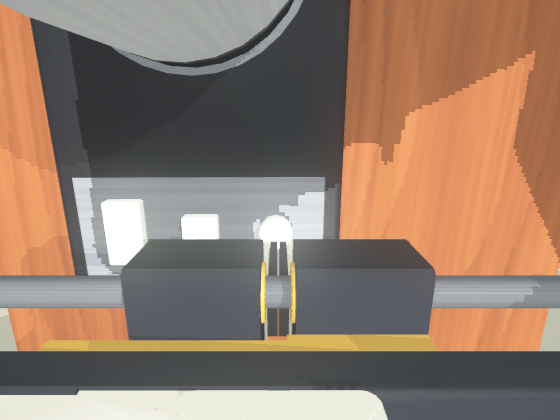

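```bash
python3 -m pendant '[[[0,0.3,0,0,0,0,0],[0,0,0,0,0,0,0],[0,0,0,0,0,0,0]]]'
python3 -m pendant '[[[0,0.3,0,0,0,0,0],[0,0,0,0,0,0,0],[0,0,0,0,0,0,0]]]'
python3 -m pendant '[[[0,0.3,0,0,0,0,0],[0,0,0,0,0,0,0],[0,0,0,0,0,0,0]]]'
```

```text
clock: 5.82
tool_pos: [0.4683, -0.219, 0.0266]
orientation: [-90.0, -0.0, 92.1]
force: [-0.0, 0.7, 0.8]
opening: 0.0003
clock: 6.07
tool_pos: [0.4683, -0.219, 0.0235]
orientation: [-90.0, -0.0, 92.1]
force: [0.7, 0.9, -0.2]
opening: 0.0006
clock: 6.32
tool_pos: [0.4683, -0.219, 0.0206]
orientation: [-90.0, -0.0, 92.1]
force: [0.1, 0.7, 0.2]
opening: 0.0003
```

```bash
python3 -m pendant '[[[0,0.3,0,0,0,0,0],[0,0,0,0,0,0,0],[0,0,0,0,0,0,0]]]'
python3 -m pendant '[[[0,0.3,0,0,0,0,0],[0,0,0,0,0,0,0],[0,0,0,0,0,0,0]]]'
python3 - <<'E'
from h import *
p=snapshot('scene');a=p['image'][100:180,210:300]; cv2.imwrite('pics/s5.png',cv2.resize(a[:,:,::-1],None,fx=7,fy=7,interpolation=1))
E
```

```text
clock: 6.57
tool_pos: [0.4683, -0.219, 0.0176]
orientation: [-90.0, -0.0, 92.1]
force: [0.1, -0.7, 1.2]
opening: 0.0002
clock: 6.82
tool_pos: [0.4683, -0.219, 0.0146]
orientation: [-90.0, -0.0, 92.1]
force: [0.2, 0.0, -0.8]
opening: 0.0008
```

View pics/s5.png

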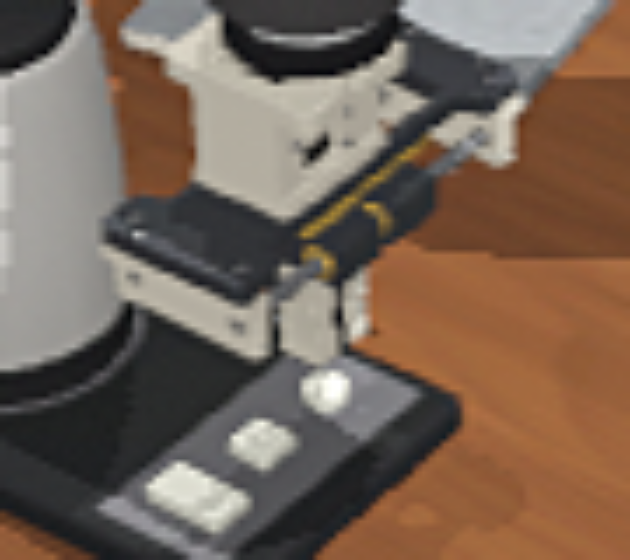

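```bash
python3 -m pendant '[[[0,0.3,0,0,0,0,0],[0,0.3,0,0,0,0,0],[0,0,0,0,0,0,0],[0,0,0,0,0,0,0]]]'
python3 -m pendant '[[[0,0.3,0,0,0,0,0],[0,0,0,0,0,0,0],[0,0,0,0,0,0,0]]]'
python3 -m pendant '[[[0,0.3,0,0,0,0,0],[0,0,0,0,0,0,0],[0,0,0,0,0,0,0]]]'
python3 - <<'E'
from h import *
print(ctrl.get_obs()['force'])
p=snapshot('scene');a=p['image'][100:180,210:300]; cv2.imwrite('pics/s6.png',cv2.resize(a[:,:,::-1],None,fx=7,fy=7,interpolation=1))
p=snapshot('wrist');save(p,'w6.png')
E
```

```text
clock: 7.2
tool_pos: [0.4682, -0.219, 0.0084]
orientation: [-90.0, -0.0, 92.1]
force: [-0.2, 0.7, -0.1]
opening: 0.0006
clock: 7.45
tool_pos: [0.4684, -0.219, 0.0056]
orientation: [-90.0, -0.0, 92.1]
force: [-0.1, 0.1, 0.6]
opening: 0.0007
clock: 7.7
tool_pos: [0.4683, -0.219, 0.0026]
orientation: [-90.0, -0.0, 92.1]
force: [-0.1, -0.2, 0.1]
opening: 0.0008
[-0.11448816 -0.21550247  0.1119315 ]
```

View pics/s6.png

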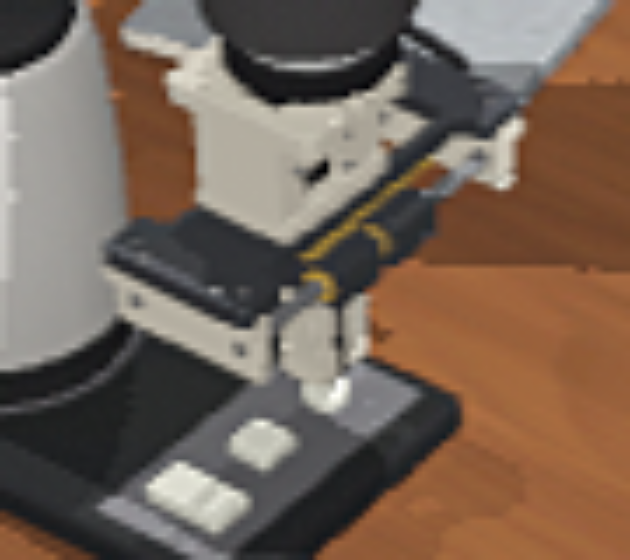

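View pics/w6.png

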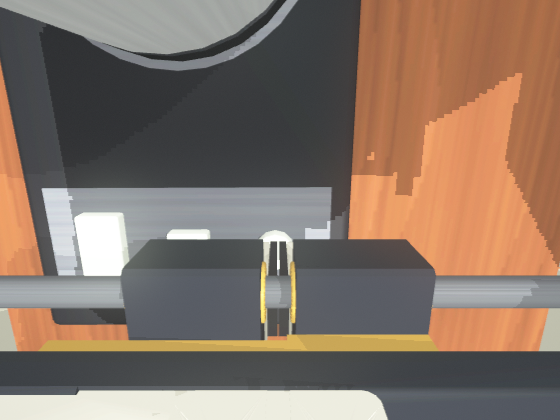

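```bash
python3 -m pendant '[[[0,0.3,0,0,0,0,0],[0,0,0,0,0,0,0],[0,0,0,0,0,0,0]]]'
python3 -m pendant '[[[0,0.2,0,0,0,0,0],[0,0,0,0,0,0,0],[0,0,0,0,0,0,0]]]'
python3 -m pendant '[[[0,0.2,0,0,0,0,0],[0,0,0,0,0,0,0],[0,0,0,0,0,0,0]]]'
python3 -m pendant '[[[0,0.2,0,0,0,0,0],[0,0,0,0,0,0,0],[0,0,0,0,0,0,0]]]'
python3 - <<'E'
from h import *
print(ctrl.get_obs()['force'])
p=snapshot('scene');a=p['image'][100:180,210:300]; cv2.imwrite('pics/s7.png',cv2.resize(a[:,:,::-1],None,fx=7,fy=7,interpolation=1))
E
```

```text
clock: 8.05
tool_pos: [0.4683, -0.219, -0.0004]
orientation: [-90.0, -0.0, 92.1]
force: [0.5, 0.5, 0.2]
opening: 0.0003
clock: 8.3
tool_pos: [0.4684, -0.219, -0.0024]
orientation: [-90.0, -0.0, 92.1]
force: [0.3, 0.0, 0.5]
opening: 0.0002
clock: 8.55
tool_pos: [0.4684, -0.219, -0.0044]
orientation: [-90.0, -0.0, 92.1]
force: [-0.6, 0.1, 0.1]
opening: 0.0004
clock: 8.8
tool_pos: [0.4687, -0.2191, -0.0061]
orientation: [-90.0, 0.0, 92.1]
force: [-0.1, -0.2, 1.7]
opening: 0.0006
[-0.07820546 -0.21104443  1.69754256]
```

View pics/s7.png

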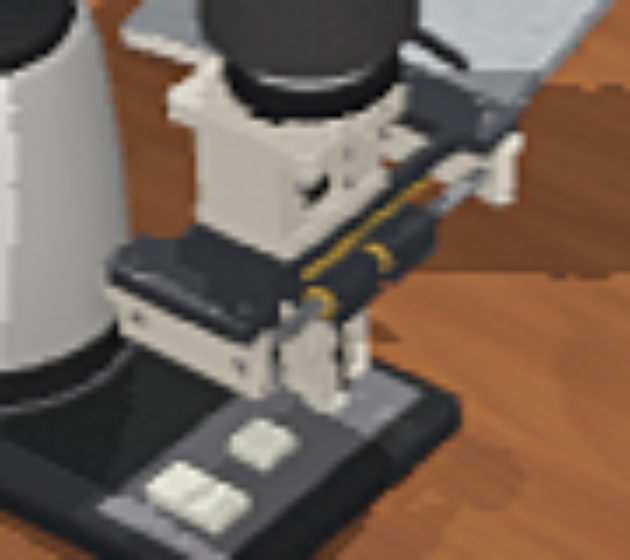

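```bash
python3 -m pendant '[[[0,0.2,0,0,0,0,0],[0,0.2,0,0,0,0,0],[0,0,0,0,0,0,0]]]'
python3 -m pendant '[[[0,0.1,0,0,0,0,0],[0,0.1,0,0,0,0,0],[0,0,0,0,0,0,0],[0,0,0,0,0,0,0]]]'
```

```text
clock: 9.1
tool_pos: [0.4687, -0.219, -0.0104]
orientation: [-90.0, 0.0, 92.1]
force: [-0.7, 1.6, 3.9]
opening: 0.0001
clock: 9.43
tool_pos: [0.4688, -0.2191, -0.0108]
orientation: [-90.0, 0.0, 92.1]
force: [-4.2, 3.2, 20.1]
opening: 0.0005
```

```bash
python3 -m pendant '[[[0,-1,0,0,0,0,0],[0,-1,0,0,0,0,0],[0,0,-2.2,0,0,0,0],[0,0,-2.35,0,0,0,0],[0,0,0,0,0,0,0],[0,0.5,0,0,0,0,0],[0,0.5,0,0,0,0,0],[0,0.3,0,0,0,0,0],[0,0,0,0,0,0,0],[0,0,0,0,0,0,0]]]'
python3 -m pendant '[[[0,0.3,0,0,0,0,0],[0,0.3,0,0,0,0,0],[0,0,0,0,0,0,0],[0,0,0,0,0,0,0]]]'
```

```text
clock: 10.27
tool_pos: [0.5128, -0.2174, -0.0056]
orientation: [-89.9, -0.0, 92.0]
force: [-1.1, 0.3, 2.2]
opening: 0.0008
clock: 10.6
tool_pos: [0.5137, -0.2175, -0.0106]
orientation: [-90.0, 0.0, 92.1]
force: [-3.9, 0.6, 10.4]
opening: 0.0005
```

```bash
python3 -m pendant '[[[0,0.05,0,0,0,0,0],[0,0,0,0,0,0,0]]]'
python3 -m pendant '[[[0,-1,0,0,0,0,0],[0,-1,0,0,0,0,0],[0,0,-2.2,0,0,0,0],[0,0,-2.35,0,0,0,0],[0,0,0,0,0,0,0],[0,0.5,0,0,0,0,0],[0,0.5,0,0,0,0,0],[0,0.3,0,0,0,0,0],[0,0,0,0,0,0,0],[0,0,0,0,0,0,0]]]'
python3 -m pendant '[[[0,0.3,0,0,0,0,0],[0,0.3,0,0,0,0,0],[0,0.05,0,0,0,0,0],[0,0,0,0,0,0,0],[0,0,0,0,0,0,0],[0,0,0,0,0,0,0]]]'
```

```text
clock: 10.77
tool_pos: [0.5137, -0.2175, -0.0107]
orientation: [-90.0, 0.0, 92.1]
force: [-5.8, 1.8, 14.5]
opening: 0.0006
clock: 11.6
tool_pos: [0.5586, -0.2157, -0.005]
orientation: [-89.9, -0.0, 92.0]
force: [-0.2, -0.5, 0.3]
opening: 0.0004
clock: 12.1
tool_pos: [0.5594, -0.2159, -0.0105]
orientation: [-90.0, 0.0, 92.1]
force: [-3.0, 0.6, 8.5]
opening: 0.0008
```

Run:
```python
from h import *
p=snapshot('scene');a=p['image'][100:180,210:300]; cv2.imwrite('pics/s8.png',cv2.resize(a[:,:,::-1],None,fx=7,fy=7,interpolation=1))
```

```text
(no output)
```

View pics/s8.png

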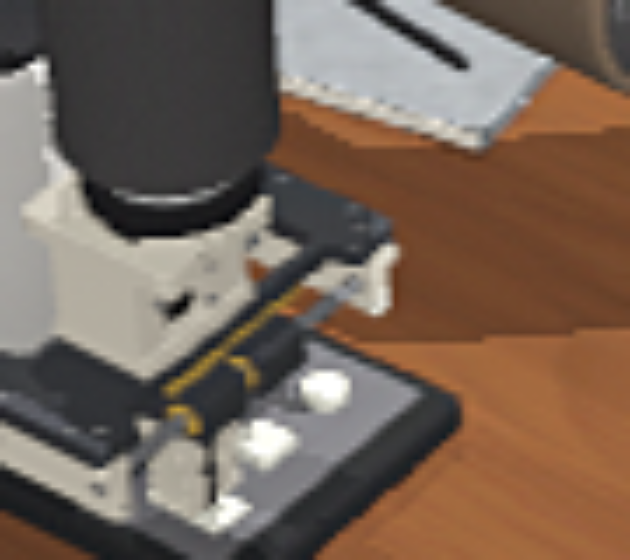

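```bash
python3 -m pendant '[[[0,-1,0,0,0,0,1],[0,-3,0,0,0,0,1],[0,-4,0,0,0,0,1],[0,-4,0,0,0,0,1],[0,-4,0,0,0,0,1],[0,-4,0,0,0,0,1],[0,-4,0,0,0,0,1],[0,-2,0,0,0,0,1],[2,0,0,0,0,0,1],[3,0,0,0,0,0,1],[4,0,0,0,0,0,1],[4,0,0,0,0,0,1]]]'
python3 - <<'E'
from h import *
p=snapshot('scene')
u=np.array([265,395])/7+[210,100]-[1.2,1.5]
for z in [.03,.04,.05,.06,.07,.08]: print(z,ray(p,u,z).round(3))
E
python3 go.py .589 .068 .25
```

```text
clock: 13.15
tool_pos: [0.5542, -0.085, 0.2492]
orientation: [-90.0, -0.0, 91.9]
force: [1.0, -0.1, 0.5]
opening: 0.0747
0.03 [ 0.487 -0.24   0.03 ]
0.04 [ 0.496 -0.232  0.04 ]
0.05 [ 0.505 -0.223  0.05 ]
0.06 [ 0.514 -0.215  0.06 ]
0.07 [ 0.523 -0.206  0.07 ]
0.08 [ 0.532 -0.197  0.08 ]
t 13.2 pos [ 0.5544 -0.0792  0.2493] ori [-90.08  -0.12  92.13] F [-1.73  2.89 -0.89] open 0.0789
tool cm [14.58 -0.03 -4.01]
```

```bash
python3 -m pendant '[[[3,0,-0.7,0,0,0,1],[3,0,-0.7,0,0,0,1],[3,0,-0.7,0,0,0,1],[2,0,-0.7,0,0,0,1],[0,0,0,0,-3,0,1],[0,0,0,0,-3,0,1],[0,0,0,0,0,0,1],[0,0,0,0,0,0,1]]]'
python3 go.py .589 .068 .25
python3 - <<'E'
from h import *
o=ctrl.get_obs();p=snapshot('wrist');save(p,'w9.png');Re=wristcam(p,o)
for X in [(.589,.0675,.118),(.5753,.1791,.118),(.5578,.2851,.118)]: print(proj(p,X,Re).round(1))
E
```

```text
clock: 13.87
tool_pos: [0.5786, 0.0252, 0.2489]
orientation: [-90.0, -0.0, 98.0]
force: [-0.3, -0.7, -0.5]
opening: 0.0879
t 13.87 pos [0.5786 0.0252 0.2489] ori [-9.000e+01 -1.000e-02  9.798e+01] F [-0.31 -0.68 -0.52] open 0.0879
tool cm [ 4.1  -0.11 -1.62]
[261.6 224.4]
[261.  323.6]
[264.3 404.4]
```

View pics/w9.png

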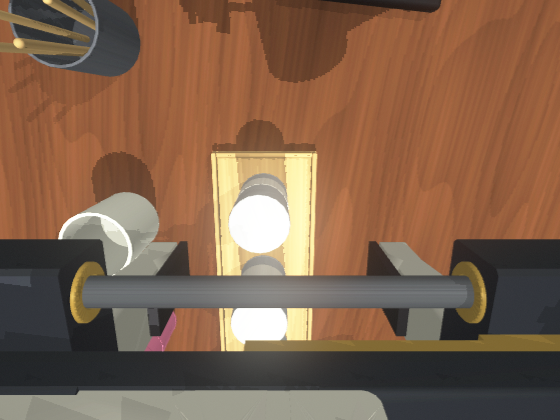

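Run:
```python
from h import *
o=ctrl.get_obs();p=snapshot('wrist');Re=wristcam(p,o)
im=p['image']; m=(im.min(2)>225).astype(np.uint8); m[:, :200]=0
for r in silhouettes(p,'tin_a_mid'): print(r['confidence'],r['bbox'])
cs,_=cv2.findContours(m[150:270,200:330].copy(),cv2.RETR_EXTERNAL,cv2.CHAIN_APPROX_NONE)
c=max(cs,key=cv2.contourArea); e=cv2.minEnclosingCircle(c); print(e,cv2.fitEllipse(c)); 
u=np.array(e[0])+[200,150]; print(u,ray(p,u,.118,Re))
```

```text
0.71 [227.5, 172.3, 60.2, 79.9]
((58.64406967163086, 74.0), 30.704669952392578) ((58.84423065185547, 73.83940124511719), (56.75226974487305, 60.36044692993164), 98.83155822753906)
[258.64406967 224.        ] [0.59201669 0.06727366 0.118     ]
```

```bash
python3 go.py .591 .067 .115
```

```text
t 14.02 pos [0.5787 0.0248 0.2489] ori [-9.001e+01 -1.000e-02  9.796e+01] F [ 0.27 -0.62 -0.02] open 0.0877
tool cm [ 4.   13.39 -1.8 ]
```

```bash
python3 -m pendant '[[[2,0,-0.9,0,0,0,1],[2,0,-0.9,0,0,0,1],[0,3,0,0,0,0,1],[0,3,0,0,0,0,1],[0,3,0,0,0,0,1],[0,2.4,0,0,0,0,1],[0,2,0,0,0,0,1],[0,0,0,0,0,0,1],[0,0,0,0,0,0,1]]]'
python3 go.py .591 .067 .058
python3 - <<'E'
from h import *
o=ctrl.get_obs();p=snapshot('wrist');save(p,'w10.png');Re=wristcam(p,o)
print(proj(p,(.591,.067,.118),Re))
p=snapshot('scene');a=p['image'][130:250,240:400]; cv2.imwrite('pics/s10.png',cv2.resize(a[:,:,::-1],None,fx=4.5,fy=4.5,interpolation=1))
E
```

```text
clock: 14.77
tool_pos: [0.5906, 0.0667, 0.1144]
orientation: [-89.9, 0.0, 98.0]
force: [-0.3, -0.2, 0.6]
opening: 0.0875
t 14.77 pos [0.5906 0.0667 0.1144] ori [-8.989e+01  5.000e-02  9.801e+01] F [-0.31 -0.2   0.56] open 0.0875
tool cm [ 0.03  5.64 -0.05]
[277.5332697  234.83476124]
```

View pics/w10.png

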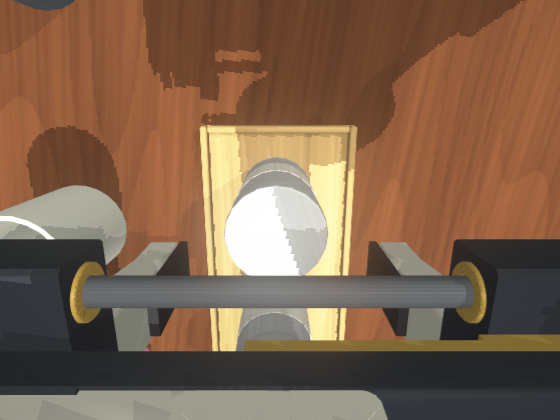

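View pics/s10.png

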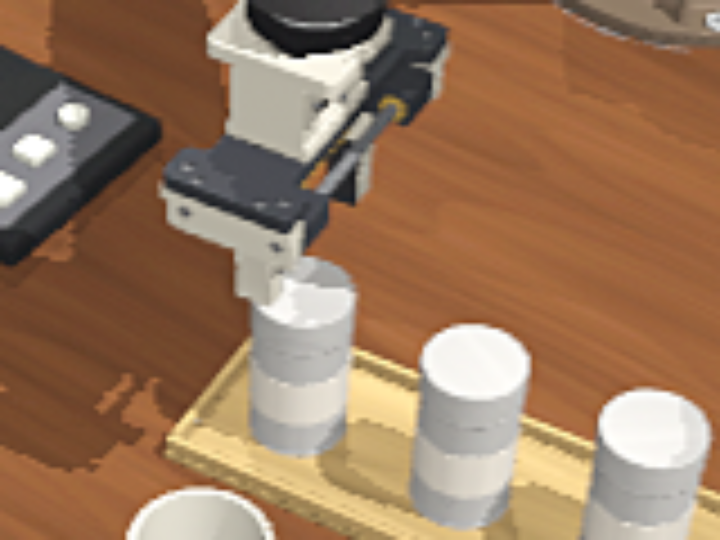

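```bash
python3 -m pendant '[[[0,2,0,0,0,0,1],[0,2,0,0,0,0,1],[0,1,0,0,0,0,1],[0,0.5,0,0,0,0,1],[0,0,0,0,0,0,1],[0,0,0,0,0,0,1]]]'
python3 - <<'E'
from h import *
p=snapshot('scene');a=p['image'][130:250,240:400]; cv2.imwrite('pics/s11.png',cv2.resize(a[:,:,::-1],None,fx=4.5,fy=4.5,interpolation=1))
E
```

```text
clock: 15.37
tool_pos: [0.5918, 0.0674, 0.0608]
orientation: [-90.1, 0.0, 98.1]
force: [0.4, 0.4, -0.1]
opening: 0.0876
```

View pics/s11.png

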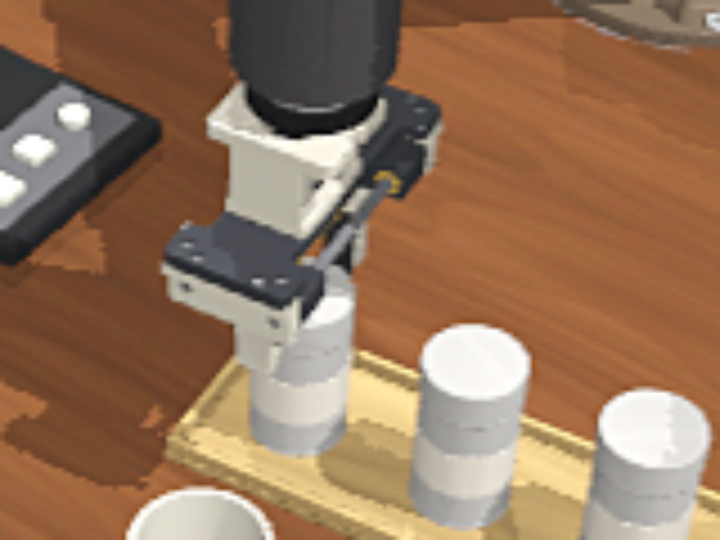

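```bash
cat > wt.py <<'E'
from h import *
F=[];Q=[];P=[]
for i in range(10):
    p=snapshot('scene'); o=ctrl.get_obs(); F.append(o['force']);Q.append(o['tau']);P.append(o['tool_pos'])
F=np.array(F); print('t',o['clock'],'F',F.mean(0).round(2),'+-',F.std(0).round(2),'tau',np.mean(Q,0).round(2),'pos',np.mean(P,0).round(4),'open',o['opening'],o['orientation'].round(2))
import sys
if len(sys.argv)>1: cv2.imwrite('pics/'+sys.argv[1],cv2.resize(p['image'][100:300,220:460][:,:,::-1],None,fx=3,fy=3,interpolation=1))
E
python3 wt.py
python3 -m pendant '[[[0,0,0,0,0,0,0.5],[0,0,0,0,0,0,0.5],[0,0,0,0,0,0,0.5],[0,0,0,0,0,0,0.5],[0,0,0,0,0,0,0.5],[0,0,0,0,0,0,0.5]]]'
```

```text
t 15.9167 F [-0.02  0.15 -0.23] +- [0.57 0.53 0.58] tau [-0.000e+00 -5.184e+01  2.437e+01  5.820e+00  1.000e-02 -0.000e+00] pos [0.5914 0.0674 0.0604] open 0.08786245605048314 [-90.01  -0.    98.06]
clock: 16.42
tool_pos: [0.5911, 0.0673, 0.0597]
orientation: [-90.0, -0.0, 98.1]
force: [0.0, -0.4, -0.4]
opening: 0.0612
```

```bash
python3 -m pendant '[[[0,-0.5,0,0,0,0,0.4],[0,-1,0,0,0,0,0.4],[0,-1,0,0,0,0,0.4],[0,-1,0,0,0,0,0.4],[0,-0.5,0,0,0,0,0.4],[0,0,0,0,0,0,0.4],[0,0,0,0,0,0,0.4],[0,0,0,0,0,0,0.4]]]'
python3 wt.py s12.png
```

```text
clock: 17.08
tool_pos: [0.5906, 0.0672, 0.0995]
orientation: [-90.0, -0.0, 98.0]
force: [-0.9, 0.6, -3.0]
opening: 0.0613
t 17.5833 F [ 0.12 -0.   -2.2 ] +- [0.43 0.47 0.29] tau [-0.000e+00 -5.166e+01  2.679e+01  6.540e+00  1.000e-02 -0.000e+00] pos [0.5908 0.0672 0.0994] open 0.061259058289709296 [-89.99   0.    98.06]
```

View pics/s12.png

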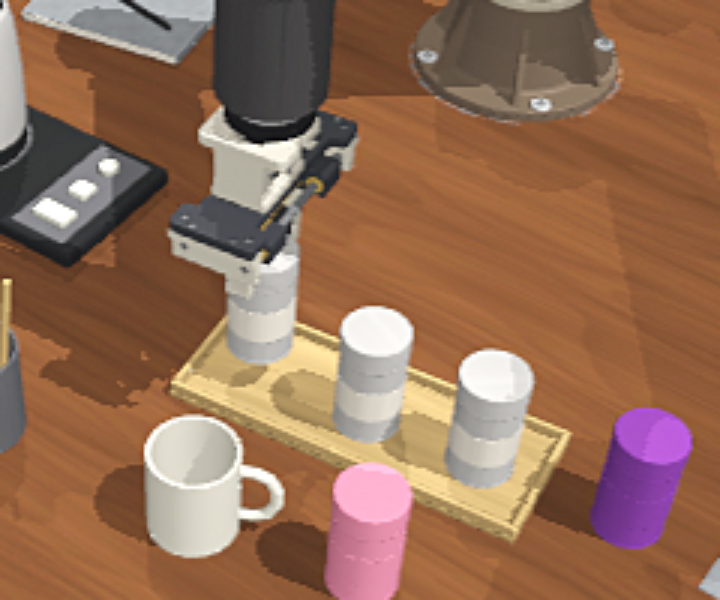

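```bash
python3 -m pendant '[[[0,1,0,0,0,0,0.4],[0,1,0,0,0,0,0.4],[0,1,0,0,0,0,0.4],[0,0.4,0,0,0,0,0.4],[0,0.2,0,0,0,0,0.4],[0,0.1,0,0,0,0,0.4],[0,0.1,0,0,0,0,0.4],[0,0.1,0,0,0,0,0.4],[0,0.05,0,0,0,0,0.4],[0,0,0,0,0,0,0.4],[0,0,0,0,0,0,0.4]]]'
```

```text
clock: 18.5
tool_pos: [0.5911, 0.0673, 0.0605]
orientation: [-90.0, -0.0, 98.1]
force: [1.3, 0.9, -3.4]
opening: 0.0616
```

```bash
python3 -m pendant '[[[0,0.05,0,0,0,0,0.4],[0,0.05,0,0,0,0,0.4],[0,0,0,0,0,0,0.4],[0,0,0,0,0,0,0.4]]]'
python3 -m pendant '[[[0,0.05,0,0,0,0,0.4],[0,0,0,0,0,0,0.4],[0,0,0,0,0,0,0.4]]]'
```

```text
clock: 18.83
tool_pos: [0.5913, 0.0673, 0.0598]
orientation: [-90.0, 0.0, 98.1]
force: [-1.0, -0.5, 2.3]
opening: 0.0611
clock: 19.08
tool_pos: [0.5913, 0.0673, 0.0597]
orientation: [-90.0, 0.0, 98.1]
force: [-2.5, 0.1, 7.5]
opening: 0.0616
```

Tin 1 is on the floor. I'll release it gently, rise and move along the row 11 cm.

```bash
python3 -m pendant '[[[0,-0.1,0,0,0,0,1],[0,0,0,0,0,0,1],[0,0,0,0,0,0,1],[0,0,0,0,0,0,1],[0,0,0,0,0,0,1],[0,-2,0,0,0,0,1],[0,-3,0,0,0,0,1],[0,-3,0,0,0,0,1],[0,-2,0,0,0,0,1]]]'
python3 go.py .576 .178 .155
python3 - <<'E'
from h import *
o=ctrl.get_obs();p=snapshot('wrist');save(p,'w13.png');Re=wristcam(p,o)
for X in [(.591,.067,.118),(.576,.179,.118)]: print(proj(p,X,Re).round(1))
p=snapshot('scene');a=p['image'][100:300,220:460]; cv2.imwrite('pics/s13.png',cv2.resize(a[:,:,::-1],None,fx=3,fy=3,interpolation=1))
E
```

```text
clock: 19.83
tool_pos: [0.5919, 0.0673, 0.1625]
orientation: [-90.1, 0.0, 98.1]
force: [0.5, 0.4, 0.1]
opening: 0.0879
t 19.83 pos [0.5919 0.0673 0.1625] ori [-90.14   0.    98.08] F [0.47 0.43 0.13] open 0.0879
tool cm [11.18  0.75  0.02]
[279.6 210.3]
[278.1 344.9]
```

View pics/s13.png

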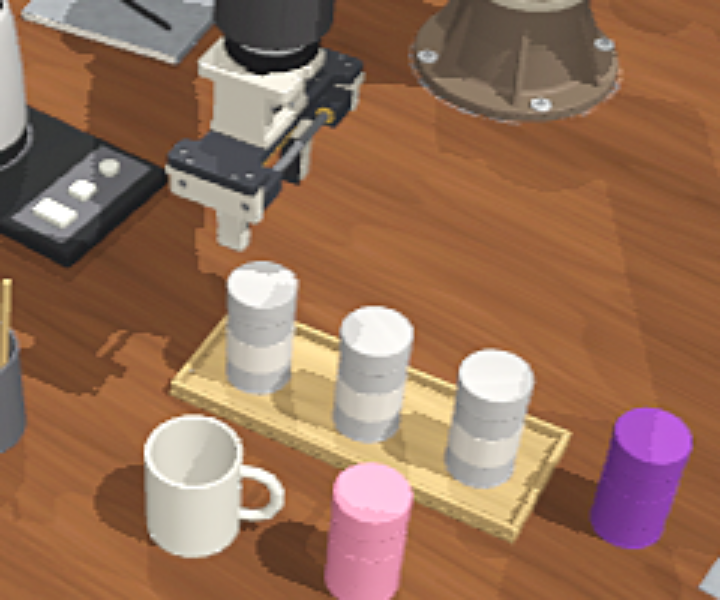

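View pics/w13.png

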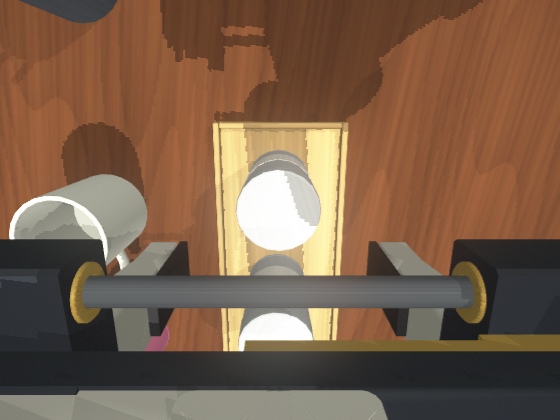

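```bash
python3 -m pendant '[[[3,0,0,0,0,0,1],[3,0,0,0,0,0,1],[3,0,0,0,0,0,1],[2.2,0,-0.1,0,0,0,1],[0,2,0,0,0,0,1],[0,2,0,0,0,0,1],[0,0,0,0,0,0,1],[0,0,0,0,0,0,1]]]'
python3 go.py .577 .179 .060
python3 - <<'E'
from h import *
o=ctrl.get_obs();p=snapshot('wrist');save(p,'w14.png');Re=wristcam(p,o)
for X in [(.577,.179,.118),(.559,.286,.118)]: print(proj(p,X,Re).round(1))
E
```

```text
clock: 20.6
tool_pos: [0.5754, 0.1777, 0.1185]
orientation: [-89.8, 0.1, 98.1]
force: [-0.1, 0.1, 1.0]
opening: 0.0872
t 20.6 pos [0.5754 0.1777 0.1185] ori [-8.983e+01  9.000e-02  9.807e+01] F [-0.07  0.08  1.03] open 0.0872
tool cm [ 0.11  5.85 -0.2 ]
[275.2 233.6]
[279.4 383.5]
```

View pics/w14.png

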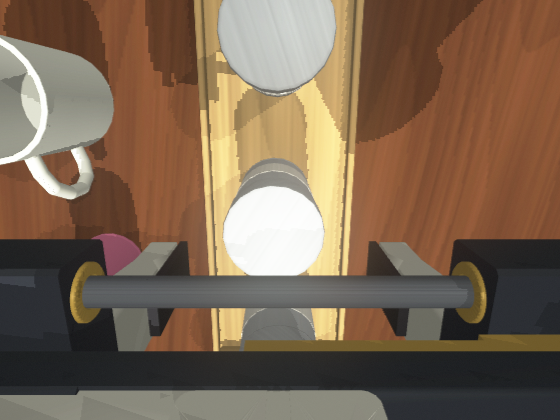

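```bash
python3 -m pendant '[[[0,2,-0.2,0,0,0,1],[0,2,0,0,0,0,1],[0,1.2,0,0,0,0,1],[0,0.6,0,0,0,0,1],[0,0,0,0,0,0,1],[0,0,0,0,0,0,0.4],[0,0,0,0,0,0,0.4],[0,0,0,0,0,0,0.4],[0,0,0,0,0,0,0.4],[0,0,0,0,0,0,0.4],[0,0,0,0,0,0,0.4]]]'
python3 -m pendant '[[[0,-0.5,0,0,0,0,0.4],[0,-1,0,0,0,0,0.4],[0,-1,0,0,0,0,0.4],[0,-1,0,0,0,0,0.4],[0,-0.5,0,0,0,0,0.4],[0,0,0,0,0,0,0.4],[0,0,0,0,0,0,0.4],[0,0,0,0,0,0,0.4]]]'
python3 wt.py s15.png
```

```text
clock: 21.57
tool_pos: [0.5786, 0.1787, 0.0625]
orientation: [-90.1, -0.0, 98.1]
force: [-2.4, 0.1, 4.1]
opening: 0.0611
clock: 22.23
tool_pos: [0.5779, 0.1784, 0.1015]
orientation: [-90.0, -0.0, 98.0]
force: [0.7, 0.3, -1.4]
opening: 0.0613
t 22.7333 F [ 0.1  -0.08 -1.45] +- [0.57 0.42 0.34] tau [-0.000e+00 -5.248e+01  2.665e+01  6.460e+00 -1.000e-02 -0.000e+00] pos [0.5781 0.1784 0.1014] open 0.061353220398419284 [-89.99   0.    98.06]
```

View pics/s15.png

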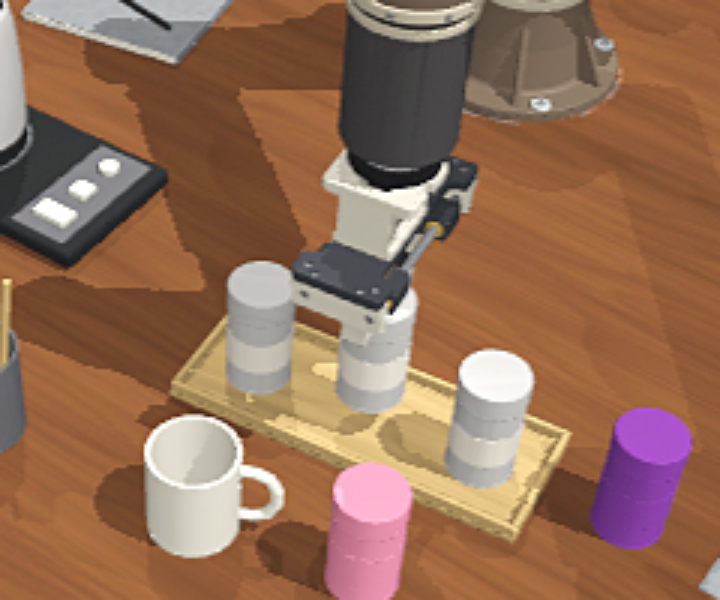

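```bash
python3 -m pendant '[[[0,1,0,0,0,0,0.4],[0,1,0,0,0,0,0.4],[0,1,0,0,0,0,0.4],[0,0.4,0,0,0,0,0.4],[0,0.2,0,0,0,0,0.4],[0,0.1,0,0,0,0,0.4],[0,0.1,0,0,0,0,0.4],[0,0.1,0,0,0,0,0.4],[0,0.05,0,0,0,0,0.4],[0,0,0,0,0,0,0.4],[0,0,0,0,0,0,0.4]]]'
```

```text
clock: 23.65
tool_pos: [0.5784, 0.1787, 0.0626]
orientation: [-90.0, -0.0, 98.1]
force: [-0.1, 0.5, -1.1]
opening: 0.0615
```

```bash
python3 -m pendant '[[[0,0.05,0,0,0,0,0.4],[0,0,0,0,0,0,0.4],[0,0,0,0,0,0,0.4]]]'
python3 -m pendant '[[[0,0.05,0,0,0,0,0.4],[0,0,0,0,0,0,0.4],[0,0,0,0,0,0,0.4]]]'
```

```text
clock: 23.9
tool_pos: [0.5785, 0.1786, 0.0625]
orientation: [-90.0, -0.0, 98.1]
force: [-2.2, -0.3, 5.8]
opening: 0.0613
clock: 24.15
tool_pos: [0.5785, 0.1786, 0.0625]
orientation: [-90.1, -0.0, 98.1]
force: [-3.3, 0.1, 9.6]
opening: 0.0617
```

```bash
python3 -m pendant '[[[0,-0.1,0,0,0,0,1],[0,0,0,0,0,0,1],[0,0,0,0,0,0,1],[0,0,0,0,0,0,1],[0,0,0,0,0,0,1],[0,-2,0,0,0,0,1],[0,-3,0,0,0,0,1],[0,-3,0,0,0,0,1],[0,-2,0,0,0,0,1]]]'
python3 -m pendant '[[[3,0,0.1,0,0,0,1],[3,0,0.1,0,0,0,1],[3,0,0.1,0,0,0,1],[1.7,0,0,0,0,0,1],[0,2,0,0,0,0,1],[0,2,0,0,0,0,1],[0,0,0,0,0,0,1],[0,0,0,0,0,0,1]]]'
python3 go.py .560 .284 .062
python3 - <<'E'
from h import *
o=ctrl.get_obs();p=snapshot('wrist');save(p,'w16.png');Re=wristcam(p,o)
for X in [(.560,.284,.118)]: print(proj(p,X,Re).round(1))
p=snapshot('scene');a=p['image'][100:300,220:460]; cv2.imwrite('pics/s16.png',cv2.resize(a[:,:,::-1],None,fx=3,fy=3,interpolation=1))
E
```

```text
clock: 24.9
tool_pos: [0.5792, 0.1788, 0.165]
orientation: [-90.1, -0.0, 98.1]
force: [0.2, 0.2, 0.1]
opening: 0.088
clock: 25.57
tool_pos: [0.5598, 0.2834, 0.1213]
orientation: [-89.9, 0.1, 98.1]
force: [0.4, -0.1, 0.4]
opening: 0.0875
t 25.57 pos [0.5598 0.2834 0.1213] ori [-89.87   0.11  98.07] F [ 0.39 -0.14  0.45] open 0.0875
tool cm [ 0.07  5.93 -0.05]
[277.7 231.2]
```

View pics/w16.png

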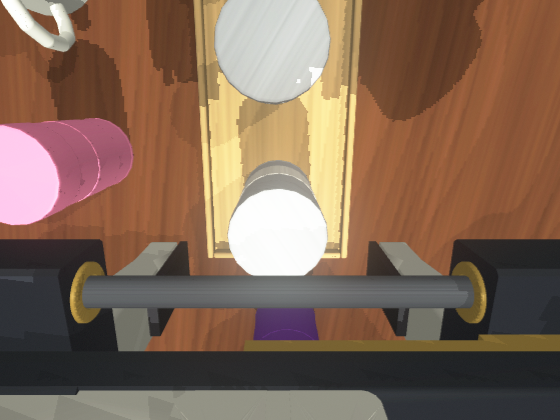

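View pics/s16.png

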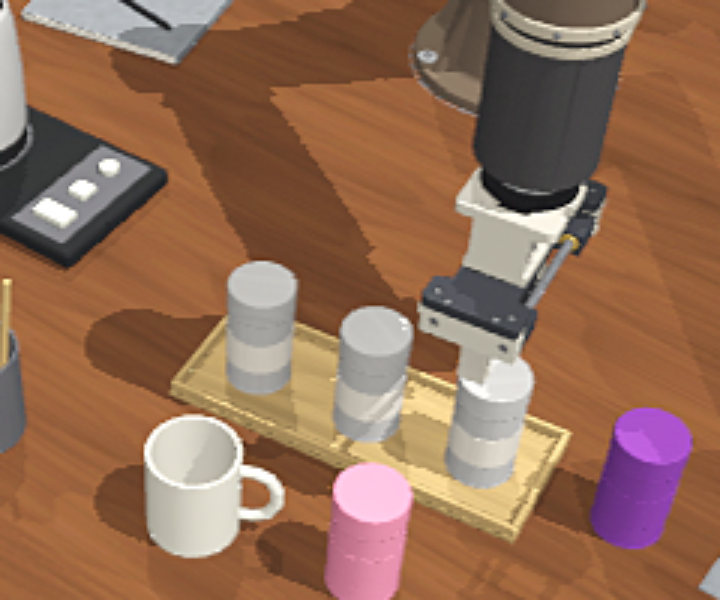

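```bash
python3 -m pendant '[[[0.2,2,-0.05,0,0,0,1],[0,2,0,0,0,0,1],[0,1.2,0,0,0,0,1],[0,0.7,0,0,0,0,1],[0,0,0,0,0,0,1],[0,0,0,0,0,0,0.4],[0,0,0,0,0,0,0.4],[0,0,0,0,0,0,0.4],[0,0,0,0,0,0,0.4],[0,0,0,0,0,0,0.4],[0,0,0,0,0,0,0.4]]]'
python3 -m pendant '[[[0,-0.5,0,0,0,0,0.4],[0,-1,0,0,0,0,0.4],[0,-1,0,0,0,0,0.4],[0,-1,0,0,0,0,0.4],[0,-0.5,0,0,0,0,0.4],[0,0,0,0,0,0,0.4],[0,0,0,0,0,0,0.4],[0,0,0,0,0,0,0.4]]]'
python3 wt.py s17.png
```

```text
clock: 26.58
tool_pos: [0.5606, 0.2863, 0.064]
orientation: [-90.0, -0.0, 98.1]
force: [-2.3, 0.1, 4.2]
opening: 0.0613
clock: 27.25
tool_pos: [0.5602, 0.2859, 0.1029]
orientation: [-90.0, 0.0, 98.0]
force: [0.4, 0.3, -4.0]
opening: 0.0617
t 27.75 F [ 0.08  0.01 -4.33] +- [0.73 0.48 0.43] tau [-0.000e+00 -5.725e+01  2.809e+01  6.990e+00 -2.000e-02 -0.000e+00] pos [0.5603 0.286  0.1029] open 0.06103244538107181 [-89.99   0.    98.06]
```

View pics/s17.png

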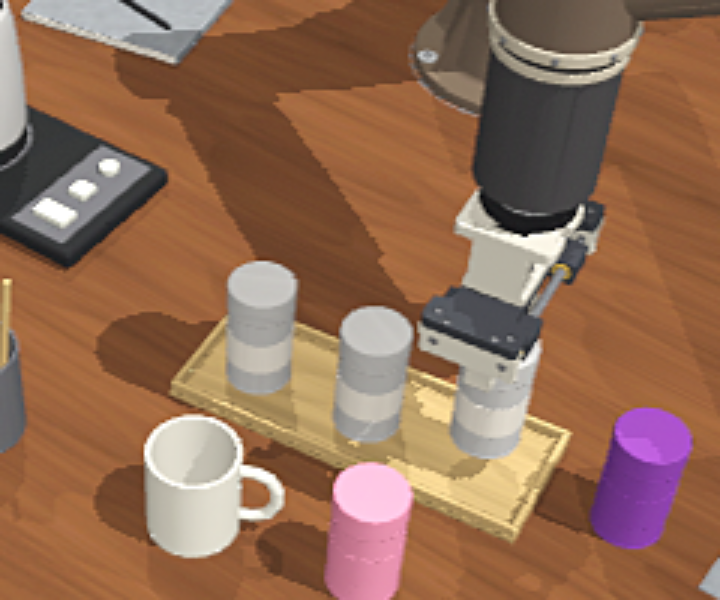

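Tin 3 is clearly the heaviest (about 4.2 N, against 2.0 N and 1.3 N). I'll raise it a further 10 cm.

```bash
python3 -m pendant '[[[0,-0.5,0,0,0,0,0.4],[0,-1,0,0,0,0,0.4],[0,-1.5,0,0,0,0,0.4],[0,-2,0,0,0,0,0.4],[0,-2,0,0,0,0,0.4],[0,-1.5,0,0,0,0,0.4],[0,-1,0,0,0,0,0.4],[0,-0.5,0,0,0,0,0.4],[0,0,0,0,0,0,0.4],[0,0,0,0,0,0,0.4],[0,0,0,0,0,0,0.4],[0,0,0,0,0,0,0.4]]]'
python3 wt.py s18.png
python3 - <<'E'
from h import *
save(snapshot('top'),'t18.png')
E
```

```text
clock: 28.75
tool_pos: [0.56, 0.2858, 0.202]
orientation: [-89.9, 0.1, 98.1]
force: [0.1, -1.0, -3.9]
opening: 0.0614
t 29.25 F [ 0.05 -0.04 -4.25] +- [0.74 0.43 0.76] tau [-0.000e+00 -5.420e+01  3.104e+01  7.730e+00 -2.000e-02 -0.000e+00] pos [0.5604 0.286  0.2028] open 0.06144645043282914 [-90.    -0.    98.05]
```

View pics/s18.png

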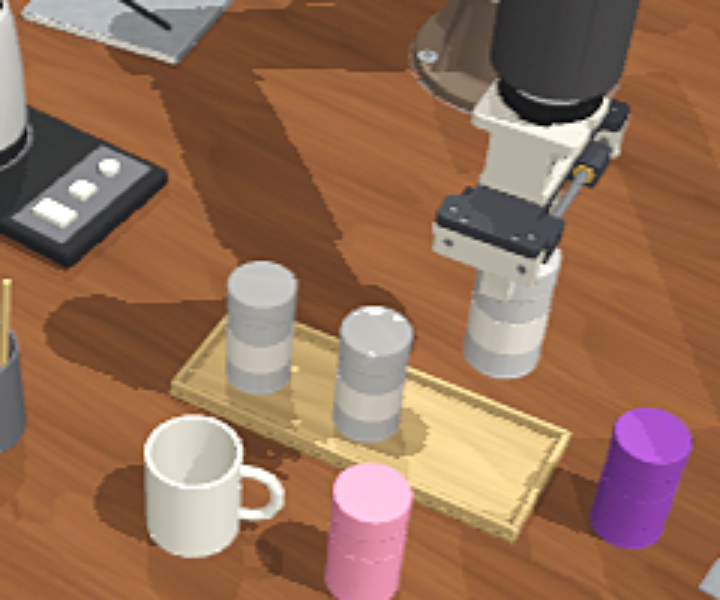

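View pics/t18.png

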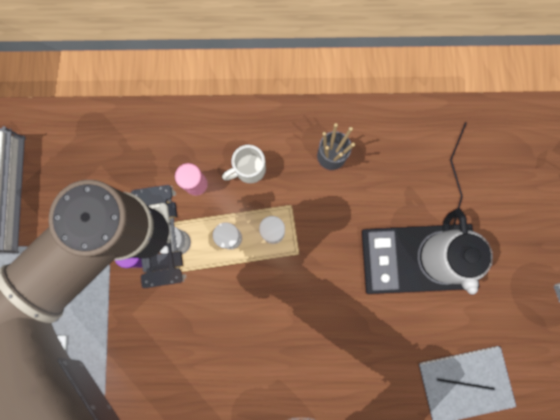

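```bash
python3 -c "
from plant import ctrl
print(ctrl.close_job()); o=ctrl.get_obs(); print(o['clock'],o['tool_pos'],o['opening'])"
```

```text
the job is handed in; nothing more can be done
None
the job is handed in; nothing more can be done
```

The job is done and handed in at about 29 s. The arm is holding the heaviest tin, the third and farthest from the kettle, upright and still about 14 cm above its place.

- **Keys:** I pressed power, temperature and start in that order. Each reached its stop; the peak forces read were about 20, 14 and 8.5 N.
- **Tins:** I lifted each tin 4 cm in turn from the kettle end. After taking off the small empty-hand reading, they weighed about 2.0, 1.2 and 4.1 N. I set the first two back down after feeling them touch the tray.
- **Last pictures:** the first two tins stand upright within about a pixel of where they started. The kettle, mug, pencil pot and the pink and purple look-alikes look unmoved.

**One disagreement:** the real fingertips sit about 38 mm short of the reported tool point. Contact with the first key and the pictures both showed this. I corrected for it by touch and gripped the tins near the top.

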